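# Reload the bench tray with the fixings jars, in reverse order

## Robot

A 7-joint arm with a two-finger parallel gripper is mounted at the origin on the work surface. World frame = base frame: x ahead of the robot, y to its left, z up, the work surface at z = 0. Lengths are in mm, angles in rad, forces in N, time in s.
With the tool pointing down it reaches from about 400 to 875 mm from the base axis. Payload 4.4 kg.
Tool frame: the origin (TCP) lies on the centre line of the jaws, within the pads' length; the fingertips stand 14 mm ahead of it and the grasp point (between the pads) lies 5 mm behind it; z points along the fingers, x is the direction in which the jaws open and shut, and the axes are right-handed (so a half turn about z gives the same grasp; the last joint's range is limited). The gripper opens to 85 mm and grips with 20 to 120 N. Pads are 22 mm wide; open, the fingers measure 114 mm over their backs; the gripper's body (76 mm by 85 mm) begins 54 mm behind the grasp point. The pads swing forward as they close: fully open they stand 13 mm farther back than shut.
Start: joints at [-0.066, 0.628, 0.038, 1.517, -0.027, 0.996, -0.02], TCP at [650.014, 0.027, 245.313] pointing down, gripper open.
Joint ranges: [-3.06, 3.06], [-0.37, 2.12], [-1.25, 1.32], [0.18, 2.47], [-1.1, 4.24], [0.23, 1.98], [-2.94, 2.94]. Speed limits (rad/s): [2.57, 2.57, 3.14, 3.14, 3.14, 3.14, 3.14].

## Interface

Orientations are given as [roll, pitch, yaw] about the fixed x, y, z axes, in that order (R = Rz(yaw) Ry(pitch) Rx(roll)).
In Python, from cell import ctrl gives the robot as it stands.
- The arm moves only by the tool send_rows, never from a script. Its argument "commands" is a list of rows, each a list of 5 numbers: the finger opening in mm, from 0 to 85.4, then the shift along the tool's x, y, z in mm, then the turn about the tool's z in degrees. In form: [[grip, x, y, z, roll], ...]. A call has 1 to 5 rows; each row is the pose to reach, as a shift and turn from the pose measured when the call began, along the tool's axes at that moment; what a row does not reach only later rows make up. A row lasts 1/10 s, in which the tool goes at most 50 mm and 8.59 degrees, less where a joint would pass 70% of its speed; a pose out of reach is approached as far as the arm can. A call with a gripper value outside its range is refused whole. The fingers move at their own pace and stop on an object; the grip force is fixed at half the most. Time passes only in rows, so rows that repeat a pose let the fingers close. It gives the time, the measured TCP pose, the force and the opening at its end, in the units of the state.
- ctrl.read_state(): the state, without advancing time (a new reading comes with each control period).
- ctrl.get_image(name): name is "scene" or "side" or "wrist"; returns the picture (384x512x3 uint8, red, green, blue); there is no depth.
- ctrl.camera_params(name): a dict with "fx", "fy", "cx", "cy" (pixels), "cam_to_world" (4x4, takes a point from camera to world coordinates). Camera axes: x right, y down, z forward; pixel columns grow to the right and rows downward; lengths in mm; the calibration is good to about 2 mm. A picture is of the moment at which its call begins: read the wrist's pose just before it. camera_params takes no time and is no camera call; for the wrist camera it gives the pose at the moment of the call.
- ctrl.finish_job(): hands the job in, once; it reports no verdict.
The state is a dict: "clock": time; "qpos": joint angles; "qd": joint speeds; "tau": joint torques, N m; "eef_pos": TCP position; "tool_rot": TCP orientation; "force": force on the tool from outside, world axes, zero at the start; "torque": the same for the moment, N m; "width": finger opening in mm.
Only numpy, scipy, OpenCV 4.12 (cv2) and the standard library are available. Lean on these libraries where they do the work, as an engineer would, in place of code of your own. Each camera call takes 0.05 s, during which the arm holds its last target.

## Task

Move the four fixings jars from the black carrying rack into the empty grey tray, one to a compartment, in reverse order: counting from the red post of each, the jar that stands first in the rack goes into the last compartment, the second into the third, the third into the second, and the last into the first. Keep the jars upright, set each one down gently rather than dropping it, and let go of it.

Things in the scene. Friction and masses are not known exactly. Their poses are not given: they have to be found in the camera images.
- jar_blue_mid (a point): Clear fixings jar with a blue lid (with steel-coloured fixings dimly seen inside), round, upright, loose: body 40 mm across, lid 42 mm across and 16 mm tall, 70 mm tall in all, about 0.12 kg. The point is its centre, 35 mm above its underside; z is its axis, up. At the start it stands in the ring of its own colour on the carrying rack, underside 10 mm above the bench. Pinch the clear body from above.
- jar_yellow_mid (a point): Clear fixings jar with a yellow lid (with brass-coloured fixings dimly seen inside), round, upright, loose: body 40 mm across, lid 42 mm across and 16 mm tall, 70 mm tall in all, about 0.12 kg. The point is its centre, 35 mm above its underside; z is its axis, up. At the start it stands in the ring of its own colour on the carrying rack, underside 10 mm above the bench. Pinch the clear body from above.
- jar_green_mid (a point): Clear fixings jar with a green lid (with dark-coloured fixings dimly seen inside), round, upright, loose: body 40 mm across, lid 42 mm across and 16 mm tall, 70 mm tall in all, about 0.12 kg. The point is its centre, 35 mm above its underside; z is its axis, up. At the start it stands in the ring of its own colour on the carrying rack, underside 10 mm above the bench. Pinch the clear body from above.
- jar_white_mid (a point): Clear fixings jar with a white lid (with copper-coloured fixings dimly seen inside), round, upright, loose: body 40 mm across, lid 42 mm across and 16 mm tall, 70 mm tall in all, about 0.12 kg. The point is its centre, 35 mm above its underside; z is its axis, up. At the start it stands in the ring of its own colour on the carrying rack, underside 10 mm above the bench. Pinch the clear body from above.
- ring_blue: Fixed blue ring, 66 mm outside, 58 mm inside, 8 mm tall, on the carrying rack; marks the place where the jar with the blue lid starts. Origin: centre of its underside, 10 mm above the bench. It stays put when the jar has gone.
- ring_yellow: Fixed yellow ring, 66 mm outside, 58 mm inside, 8 mm tall, on the carrying rack; marks the place where the jar with the yellow lid starts. Origin: centre of its underside, 10 mm above the bench. It stays put when the jar has gone.
- ring_green: Fixed green ring, 66 mm outside, 58 mm inside, 8 mm tall, on the carrying rack; marks the place where the jar with the green lid starts. Origin: centre of its underside, 10 mm above the bench. It stays put when the jar has gone.
- ring_white: Fixed white ring, 66 mm outside, 58 mm inside, 8 mm tall, on the carrying rack; marks the place where the jar with the white lid starts. Origin: centre of its underside, 10 mm above the bench. It stays put when the jar has gone.
- carrier: Fixed black carrying rack: a board 86 x 300 mm, 10 mm thick, that carries the four rings in a row at 72 mm spacing, ring centres at y = +108, +36, -36, -108 mm of its frame. A red end post (86 x 24 mm, 30 mm tall) closes its +y end, centred at y = +162 mm. Origin: centre of the board's underside, on the bench; y runs along the row towards the red post, z up. It may stand on either side of the bench, turned a little.
- tray: Fixed grey metal tray, 78 x 292 mm, with four equal compartments in a row, empty at the start: each 68 mm along the row and 70 mm across inside, floor 4 mm above the bench, walls 4 mm thick, tops 16 mm above the bench; compartment centres at y = +108, +36, -36, -108 mm of its frame. A red end post (78 x 24 mm, 30 mm tall) closes its +y end, centred at y = +158 mm. Origin: centre of the underside, on the bench; y runs along the row towards the red post, z up.

How it is judged (in metres and radians):
At the end, for the whole second after the job is handed in: Each jar stands released, at rest and upright (0.12 rad) on the tray floor (height within 6 mm), within 18 mm of its compartment centre along and across the tray; counted from the red posts, the compartment order is the reverse of the order of the rings of the jars' colours (x of jar_blue_mid in the frame of tray between -0.018 and 0.018 m and z of jar_blue_mid in the frame of tray between 0.033 and 0.045 m and angle between each of jar_blue_mid, jar_yellow_mid, jar_green_mid, jar_white_mid's own z axis and vertical below 0.12 rad and linear speed of each of jar_blue, jar_yellow, jar_green, jar_white below 0.02 m/s and ((y of ring_blue in the frame of carrier between 0.088 and 0.128 m and y of jar_blue_mid in the frame of tray between -0.126 and -0.09 m) or (y of ring_blue in the frame of carrier between 0.016 and 0.056 m and y of jar_blue_mid in the frame of tray between -0.054 and -0.018 m) or (y of ring_blue in the frame of carrier between -0.056 and -0.016 m and y of jar_blue_mid in the frame of tray between 0.018 and 0.054 m) or (y of ring_blue in the frame of carrier between -0.128 and -0.088 m and y of jar_blue_mid in the frame of tray between 0.09 and 0.126 m)) and x of jar_yellow_mid in the frame of tray between -0.018 and 0.018 m and z of jar_yellow_mid in the frame of tray between 0.033 and 0.045 m and ((y of ring_yellow in the frame of carrier between 0.088 and 0.128 m and y of jar_yellow_mid in the frame of tray between -0.126 and -0.09 m) or (y of ring_yellow in the frame of carrier between 0.016 and 0.056 m and y of jar_yellow_mid in the frame of tray between -0.054 and -0.018 m) or (y of ring_yellow in the frame of carrier between -0.056 and -0.016 m and y of jar_yellow_mid in the frame of tray between 0.018 and 0.054 m) or (y of ring_yellow in the frame of carrier between -0.128 and -0.088 m and y of jar_yellow_mid in the frame of tray between 0.09 and 0.126 m)) and x of jar_green_mid in the frame of tray between -0.018 and 0.018 m and z of jar_green_mid in the frame of tray between 0.033 and 0.045 m and ((y of ring_green in the frame of carrier between 0.088 and 0.128 m and y of jar_green_mid in the frame of tray between -0.126 and -0.09 m) or (y of ring_green in the frame of carrier between 0.016 and 0.056 m and y of jar_green_mid in the frame of tray between -0.054 and -0.018 m) or (y of ring_green in the frame of carrier between -0.056 and -0.016 m and y of jar_green_mid in the frame of tray between 0.018 and 0.054 m) or (y of ring_green in the frame of carrier between -0.128 and -0.088 m and y of jar_green_mid in the frame of tray between 0.09 and 0.126 m)) and x of jar_white_mid in the frame of tray between -0.018 and 0.018 m and z of jar_white_mid in the frame of tray between 0.033 and 0.045 m and ((y of ring_white in the frame of carrier between 0.088 and 0.128 m and y of jar_white_mid in the frame of tray between -0.126 and -0.09 m) or (y of ring_white in the frame of carrier between 0.016 and 0.056 m and y of jar_white_mid in the frame of tray between -0.054 and -0.018 m) or (y of ring_white in the frame of carrier between -0.056 and -0.016 m and y of jar_white_mid in the frame of tray between 0.018 and 0.054 m) or (y of ring_white in the frame of carrier between -0.128 and -0.088 m and y of jar_white_mid in the frame of tray between 0.09 and 0.126 m))); the robot touches nothing.
It fails at once if a jar is tipped by more than 0.6 rad (angle between any of jar_blue_mid, jar_yellow_mid, jar_green_mid, jar_white_mid's own z axis and vertical above 0.6 rad).
It fails at once if a jar is dropped or thrown: it moves faster than 0.6 m/s with no finger touching it ((linear speed of jar_blue above 0.6 m/s and contact force between the fingers and jar_blue below 0.05 N) or (linear speed of jar_yellow above 0.6 m/s and contact force between the fingers and jar_yellow below 0.05 N) or (linear speed of jar_green above 0.6 m/s and contact force between the fingers and jar_green below 0.05 N) or (linear speed of jar_white above 0.6 m/s and contact force between the fingers and jar_white below 0.05 N)).
It also fails if it takes over 102 s, if anything falls off the work surface, if the arm or the gripper's body presses on something with over 40 N, if the wrist force passes 120 N, or if a joint passes its speed limit or range.

## Working session

There is one attempt and no reset: what is moved stays moved. The work goes in short steps, Python scripts to look and compute and a tool call to move; the robot and the scene stay as the last step left them, time stands still between calls to the robot, and variables do not carry over. Pictures are saved under pics/ and viewed, and the job is handed in when it is done.

Besides the shell and the picture viewer there is one more tool, called after ">>>" in YAML: its name, and indented under it one key for each argument. send_rows: Moves the arm, as the interface text tells. Its arguments: {"type":"object","properties":{"commands":{"type":"array"}},"required":["commands"]}

```bash
mkdir -p pics
cat > h.py <<'E'
from cell import ctrl
import cv2, numpy as np
def snap(n,f):
    p=ctrl.camera_params(n); im=np.array(ctrl.get_image(n)); cv2.imwrite('pics/'+f,im[:,:,::-1]); return im,p
def ray(p,u,v,z):
    T=np.array(p['cam_to_world']); d=T[:3,:3]@np.array([(u-p['cx'])/p['fx'],(v-p['cy'])/p['fy'],1]); o=T[:3,3]
    return (o+d*(z-o[2])/d[2])
def proj(p,X):
    T=np.linalg.inv(np.array(p['cam_to_world'])); c=T[:3,:3]@np.array(X)+T[:3,3]
    return c[0]/c[2]*p['fx']+p['cx'], c[1]/c[2]*p['fy']+p['cy']
E
python3 - <<'E'
from h import *
for n in ['scene','side','wrist']:
    im,p=snap(n,n+'0.png'); print(n,p['fx'],np.round(p['cam_to_world'],2).tolist())
s=ctrl.read_state(); print(s)
E
```

```text
scene 417.83139016443647 [[-0.05, 0.73, -0.68, 1278.18], [1.0, 0.04, -0.04, 40.97], [0.0, -0.68, -0.73, 887.05], [0.0, 0.0, 0.0, 1.0]]
side 351.3483796340526 [[-0.84, -0.32, 0.43, 167.59], [-0.54, 0.5, -0.68, 523.05], [0.0, -0.81, -0.59, 540.39], [0.0, 0.0, 0.0, 1.0]]
wrist 314.7165902159139 [[1.0, -0.0, -0.0, 651.11], [-0.0, -0.96, -0.3, 75.7], [-0.0, 0.3, -0.96, 373.41], [0.0, 0.0, 0.0, 1.0]]
{'clock': 0.15, 'qpos': array([-0.06576698,  0.62912179,  0.0384672 ,  1.51809772, -0.02698747,
        0.9963041 , -0.0200084 ]), 'qd': array([ 4.72815712e-04, -1.92605100e-03,  2.68867588e-04, -4.49063240e-03,
       -1.07868278e-03, -3.60470541e-05, -7.56389032e-05]), 'tau': array([ 2.19518879e-03, -5.63800478e+01,  1.22790758e+00, -1.93650573e+01,
        1.11919764e-02,  7.40401709e-03, -1.44664841e-05]), 'eef_pos': array([ 6.49567120e+02, -1.94319373e-03,  2.44621348e+02]), 'tool_rot': array([ 3.14156617e+00,  1.41232420e-03, -4.89141934e-05]), 'force': array([-0.31790596,  0.17131706,  0.329723  ]), 'torque': array([0.02979225, 0.02738584, 0.02230532]), 'width': 85.41678355651497}
```

View pics/scene0.png

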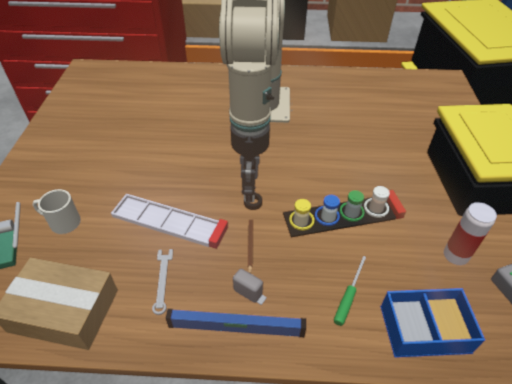

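View pics/side0.png

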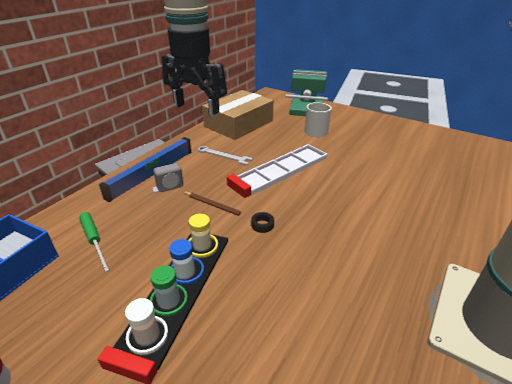

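View pics/wrist0.png

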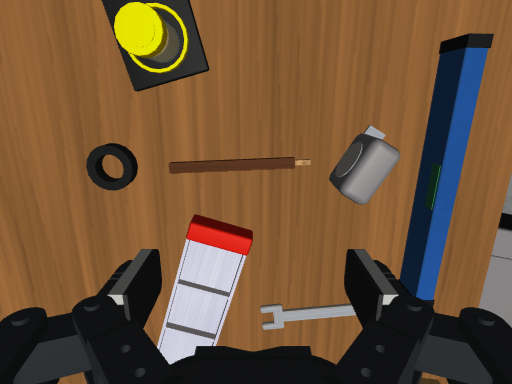

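The scene view shows the rack on the robot's left (y>0). The lids run yellow (302,207), blue (331,202), green (355,199), white (380,194), with the red post at (397,204). The tray is at (165,220) with its red post at (219,232). Counted from the red post the order is white, green, blue, yellow. Next I'll measure positions.

```bash
cat > meas.py <<'E'
from h import *
import scipy.optimize as so
ims={n:(cv2.imread(f'pics/{n}0.png'),ctrl.camera_params(n)) for n in ['scene','side','wrist']}
def blobs(n,lo,hi,amin=30):
    hsv=cv2.cvtColor(ims[n][0],cv2.COLOR_BGR2HSV); m=cv2.inRange(hsv,np.array(lo),np.array(hi))
    k,l,s,c=cv2.connectedComponentsWithStats(m)
    return [(c[i].round(1).tolist(),s[i].tolist()) for i in range(1,k) if s[i][4]>amin]
for n in ['scene','side']:
    for nm,lo,hi in [('yel',(22,150,90),(35,255,255)),('blu',(105,150,60),(125,255,255)),('grn',(50,120,40),(75,255,255)),('red',(0,190,90),(5,255,255))]:
        print(n,nm,blobs(n,lo,hi))
for n,box in [('scene',(90,180,330,100)),('scene',(270,170,150,80)),('side',(80,200,220,184)),('side',(210,130,140,80))]:
    x,y,w,h=box; k=min(800//w,600//h); cv2.imwrite(f'pics/crop_{n}_{x}.png',cv2.resize(ims[n][0][y:y+h,x:x+w],None,fx=k,fy=k,interpolation=cv2.INTER_CUBIC)); print(box,k)
E
python3 meas.py
```

```text
scene yel [([476.6, 27.0], [422, 0, 90, 64, 3943]), ([408.7, 65.0], [402, 61, 16, 8, 97]), ([482.4, 137.8], [438, 104, 74, 78, 4271]), ([302.2, 206.1], [295, 199, 16, 15, 179]), ([301.4, 222.4], [289, 213, 25, 17, 111])]
scene blu [([507.9, 2.4], [503, 0, 9, 8, 47]), ([331.4, 201.3], [325, 196, 14, 12, 138]), ([326.3, 218.4], [315, 207, 25, 18, 81]), ([428.8, 326.5], [382, 289, 102, 68, 2801])]
scene grn [([352.7, 196.8], [349, 193, 10, 8, 45]), ([347.8, 214.6], [340, 203, 23, 18, 66]), ([344.8, 305.1], [335, 286, 20, 38, 341])]
scene red [([65.8, 30.0], [0, 0, 160, 89, 5769])]
side yel [([198.8, 222.3], [189, 214, 21, 18, 313]), ([207.6, 249.2], [192, 234, 26, 24, 148])]
side blu [([396.7, 49.3], [256, 0, 256, 141, 23614]), ([154.6, 160.9], [106, 139, 82, 45, 694]), ([23.3, 254.0], [0, 214, 58, 86, 2520]), ([180.7, 249.0], [170, 239, 23, 21, 377]), ([192.9, 274.2], [176, 257, 28, 28, 187])]
side grn [([152.8, 162.8], [146, 159, 13, 9, 38]), ([88.8, 227.0], [80, 212, 20, 32, 335]), ([163.0, 277.0], [151, 266, 25, 24, 470]), ([174.3, 304.6], [154, 284, 34, 32, 219])]
side red [([238.5, 185.2], [227, 174, 24, 23, 309]), ([126.2, 364.0], [98, 346, 57, 38, 1198])]
(90, 180, 330, 100) 2
(270, 170, 150, 80) 5
(80, 200, 220, 184) 3
(210, 130, 140, 80) 5
```

View pics/crop_scene_270.png

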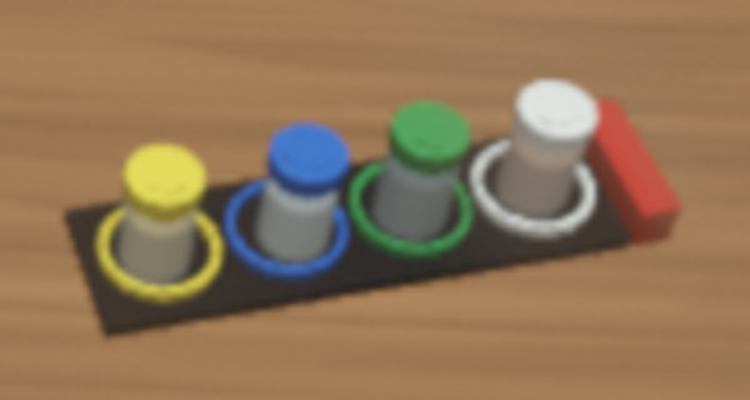

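View pics/crop_scene_90.png

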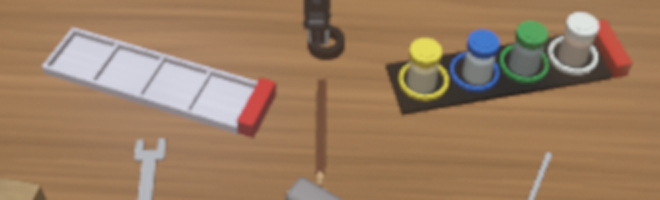

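View pics/crop_side_80.png

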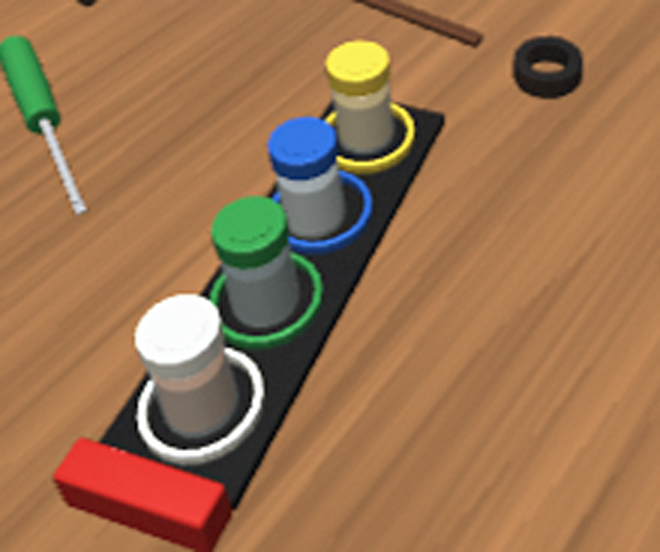

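View pics/crop_side_210.png

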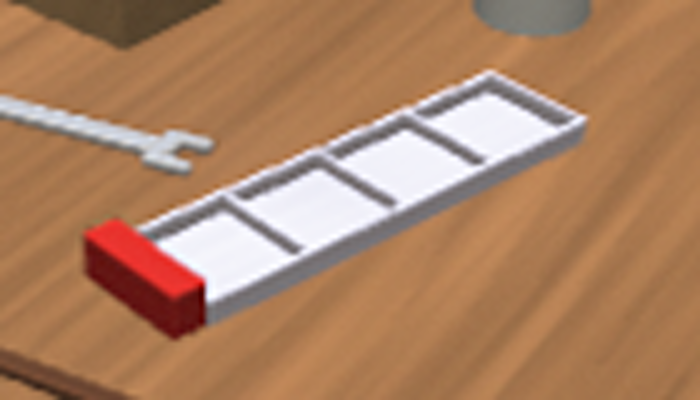

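```bash
cat > fit.py <<'E'
from h import *
import scipy.optimize as so
P={n:ctrl.camera_params(n) for n in ['scene','side','wrist']}
lids={'yellow':((303,204),(199.3,220.7)),'blue':((331.8,200),(181,247.7)),'green':((356,196),(163,275)),'white':((381.2,192),(140,307.7))}
for k,(a,b) in lids.items(): print(k,ray(P['scene'],*a,80).round(1),ray(P['side'],*b,80).round(1))
def fit(obs,x0):
    def R(q):
        c,s=np.cos(q[2]),np.sin(q[2]); r=[]
        for n,uv,X in obs:
            W=[q[0]+c*X[0]-s*X[1],q[1]+s*X[0]+c*X[1],X[2]]; w=ray(P[n],*uv,X[2])
            r+=[w[0]-W[0],w[1]-W[1]]
        return np.array(r)
    o=so.least_squares(R,x0,loss='soft_l1',f_scale=4); print(o.x.round(3)); print(R(o.x).reshape(-1,2).round(1).tolist()); return o.x
# tray: x right when looking along +y
tray=[('scene',(126,195),(-39,-146,16)),('scene',(111.5,213),(39,-146,16)),
('side',(308,144.4),(39,-146,16)),('side',(327,154),(-39,-146,16)),
('side',(233.6,174),(39,146,30)),('side',(227,177.6),(39,170,30)),('side',(251,185.6),(-39,146,30)),('side',(244.4,189.4),(-39,170,30)),
('wrist',(192,215),(-39,170,30)),('wrist',(253,233),(39,170,30)),]
t=fit(tray,[600,-150,0.0])
rings={'yellow':-108,'blue':-36,'green':36,'white':108}
rack=[('scene',(283.4,212.4),(-43,-150,10)),('scene',(291,237),(43,-150,10)),('side',(227.7,238.3),(-43,-150,10)),
('wrist',(209,69),(43,-150,10)),('wrist',(136,90),(-43,-150,10)),
('scene',(302,219),(0,-108,18)),('scene',(327.4,215),(0,-36,18)),('scene',(352,211.5),(0,36,18)),('scene',(376.6,206.8),(0,108,18)),
('side',(80+367/3,200+134/3),(0,-108,18)),('side',(80+322/3,200+206/3),(0,-36,18)),('side',(80+266/3,200+295/3),(0,36,18)),('side',(80+201/3,200+403/3),(0,108,18)),]
r=fit(rack,[600,250,-0.2])
for nm,q in (('tray',t),('rack',r)):
    for y in (108,36,-36,-108): print(nm,y,(q[0]-np.sin(q[2])*y).round(1),(q[1]+np.cos(q[2])*y).round(1))
E
python3 fit.py
```

```text
yellow [554.1 132.1  80. ] [548.6 133.4  80. ]
blue [536.  207.5  80. ] [527.9 209.7  80. ]
green [518.3 272.1  80. ] [509.5 274.   80. ]
white [500.1 340.6  80. ] [493.  339.8  80. ]
[ 5.61697e+02 -2.33229e+02 -2.93000e-01]
[[7.6, -0.7], [1.4, -0.3], [-4.1, -0.4], [-3.1, 0.3], [-4.9, 0.5], [-7.4, 0.9], [1.7, -2.4], [-0.5, -2.6], [6.7, 2.6], [3.2, 2.1]]
[5.22797e+02 2.39039e+02 2.72000e-01]
[[3.6, 2.1], [4.5, -0.8], [-4.7, 2.7], [-0.5, -2.3], [1.3, -0.6], [1.1, -0.1], [2.5, -0.2], [5.7, -1.4], [4.1, -0.9], [-6.9, 1.6], [-5.2, -1.0], [-4.3, 0.0], [-5.0, 1.1]]
tray 108 592.8 -129.8
tray 36 572.1 -198.8
tray -36 551.3 -267.7
tray -108 530.5 -336.6
rack 108 493.7 343.1
rack 36 513.1 273.7
rack -36 532.5 204.4
rack -108 551.9 135.0
```

>>> send_rows:
  commands:
    - [85, -120, -260, -60, -15.6]
    - [85, -120, -260, -60, -15.6]
    - [85, -120, -260, -60, -15.6]
    - [85, -120, -260, -60, -15.6]
    - [85, -120, -260, -60, -15.6]

```text
clock: 0.65
eef_pos: [546.0, 223.6, 296.3]
tool_rot: [-3.141, 0.002, 0.272]
force: [1.3, 0.4, 0.1]
width: 84.9
```

Run:
```python
from h import *
s=ctrl.read_state(); print(s['clock'],s['eef_pos'],s['tool_rot'])
```

```text
0.65 [545.95637586 223.63040474 296.3329516 ] [-3.14122459e+00  1.80154378e-03  2.72064031e-01]
```

>>> send_rows:
  commands:
    - [85, -10, -35, -5, 0]
    - [85, -10, -35, -5, 0]
    - [85, -10, -35, -5, 0]
    - [85, -10, -35, -5, 0]

```text
clock: 1.05
eef_pos: [527.6, 252.9, 301.0]
tool_rot: [3.14, 0.002, 0.27]
force: [0.5, -1.0, 0.7]
width: 85.0
```

Run:
```python
from h import *
import json
s=ctrl.read_state(); print(s['clock'],s['eef_pos'],s['tool_rot'],abs(s['qd']).max())
im,p=snap('wrist','w1.png'); json.dump({k:np.array(v).tolist() for k,v in p.items()},open('w1.json','w'))
cv2.imwrite('pics/w1b.png',cv2.resize(im[:,:,::-1],(800,600),interpolation=cv2.INTER_CUBIC))
```

```text
1.05 [527.6287575  252.88674206 300.98971705] [3.14049785e+00 2.22719327e-03 2.69812130e-01] 0.015567382283763682
```

View pics/w1b.png

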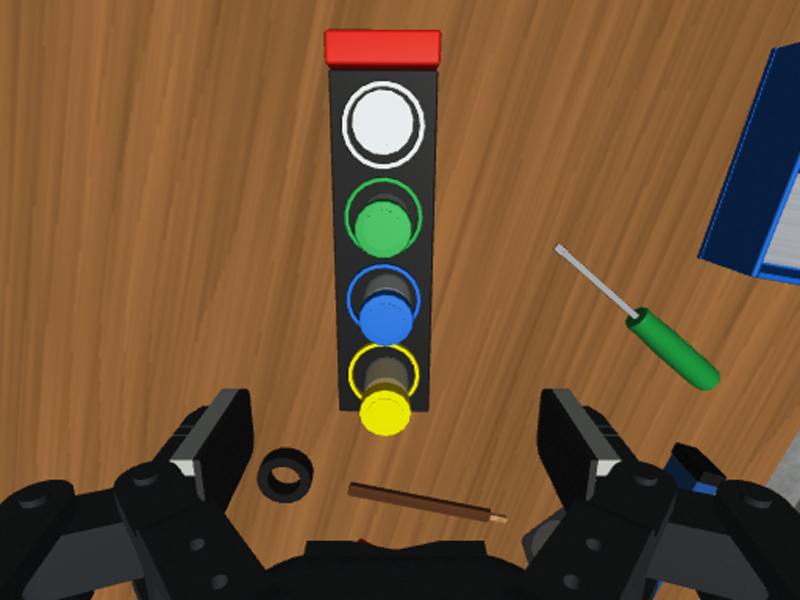

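```bash
cat > px.py <<'E'
from h import *
import json
p=json.load(open('w1.json'))
k=1.5625
for n,l,r in [('white',(382,122),(384,125)),('green',(383,226),(384,216)),('blue',(386.5,317),(384.5,300)),('yellow',(385,411),(384,374.5))]:
    f=lambda uv,z: ray(p,(uv[0]+.5)/k-.5,(uv[1]+.5)/k-.5,z)[:2].round(1)
    print(n,'jar',f(l,80),'ring',f(r,18))
for c in [(329,70),(437,70),(340,411),(429,411)]: print('board',f(c,10))
E
python3 px.py
```

```text
white jar [495.6 340.8] ring [495.3 341.7]
green jar [514.2 273.9] ring [513.8 272.9]
blue jar [534.4 208.6] ring [533.1 202.5]
yellow jar [553.9 131.6] ring [551.2 133.3]
board [443.2 369.7]
board [524.4 392. ]
board [521.2  81.2]
board [603.6 103.9]
```

```bash
cat > go.py <<'E'
from h import *
import sys
from scipy.spatial.transform import Rotation as Ro
x,y,z=map(float,sys.argv[1:4]); s=ctrl.read_state(); R=Ro.from_euler('xyz',s['tool_rot']).as_matrix()
d=R.T@(np.array([x,y,z])-s['eef_pos']); print('t',round(s['clock'],2),'pos',s['eef_pos'].round(1),'rot',s['tool_rot'].round(3),'w',round(s['width'],1)); print('shift',d.round(1))
if len(sys.argv)>4:
    yaw=float(sys.argv[4]); print('roll', round(-np.degrees(yaw-s['tool_rot'][2]),1))
print('len',np.linalg.norm(d).round(0))
E
python3 go.py 495.6 341 130 .262
```

```text
t 1.1 pos [527.8 252.6 300.9] rot [3.141e+00 2.000e-03 2.690e-01] w 85.1
shift [ -7.1 -93.9 170.9]
roll 0.4
len 195.0
```

>>> send_rows:
  commands:
    - [85, -7, -94, 100, 0]
    - [85, -7, -94, 100, 0]
    - [85, -7, -94, 100, 0]
    - [85, -7, -94, 171, 0]
    - [85, -7, -94, 171, 0]

```text
clock: 1.6
eef_pos: [494.1, 339.1, 125.6]
tool_rot: [3.138, 0.008, 0.268]
force: [0.1, -1.4, -0.8]
width: 85.2
```

```bash
python3 go.py 495.6 341 42 .262
```

```text
t 1.6 pos [494.1 339.1 125.6] rot [3.138 0.008 0.268] w 85.2
shift [ 2.6 -1.8 83.6]
roll 0.4
len 84.0
```

>>> send_rows:
  commands:
    - [85, 2, -2, 30, 0]
    - [85, 2, -2, 60, 0]
    - [85, 2, -2, 84, 0]
    - [85, 2, -2, 84, 0]
    - [85, 2, -2, 84, 0]

```text
clock: 2.1
eef_pos: [495.7, 339.9, 41.5]
tool_rot: [3.137, 0.009, 0.267]
force: [0.0, -0.5, 0.7]
width: 84.7
```

```bash
python3 go.py 495.6 341 42 .262
python3 - <<'E'
from h import *
im,p=snap('side','s1.png'); cv2.imwrite('pics/s1b.png',cv2.resize(im[180:384,40:300,::-1],None,fx=2.9,fy=2.9))
E
```

```text
t 2.1 pos [495.7 339.9  41.5] rot [3.137 0.009 0.267] w 84.7
shift [ 0.2 -1.1 -0.5]
roll 0.3
len 1.0
```

View pics/s1b.png

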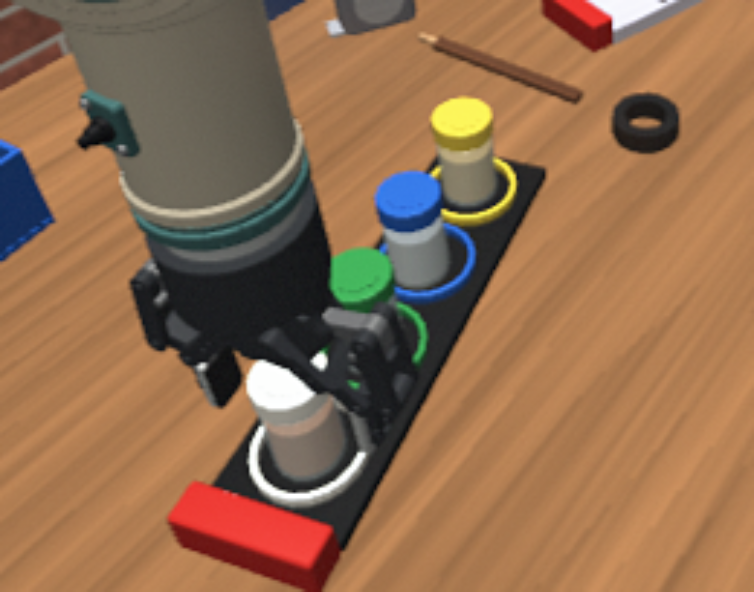

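The side view shows the white jar (290,430 in the crop) between the two fingers, with the green jar and the post clear. Closing.

>>> send_rows:
  commands:
    - [20, 0, -1, 0, 0]
    - [20, 0, -1, 0, 0]
    - [20, 0, -1, 0, 0]
    - [20, 0, -1, 0, 0]
    - [20, 0, -1, 0, 0]

```text
clock: 2.65
eef_pos: [495.9, 341.8, 43.5]
tool_rot: [3.138, 0.006, 0.267]
force: [-0.9, -0.7, 6.1]
width: 39.8
```

>>> send_rows:
  commands:
    - [20, 0, 0, 0, 0]
    - [20, 0, 0, 0, 0]
    - [20, 0, 0, -3, 0]
    - [20, 0, 0, -10, 0]
    - [20, 0, 0, -20, 0]

```text
clock: 3.15
eef_pos: [495.7, 341.7, 63.7]
tool_rot: [3.138, 0.007, 0.267]
force: [-0.3, -0.2, 0.0]
width: 39.5
```

```bash
python3 go.py 530.5 -336.6 150 -.293
python3 - <<'E'
from h import *
im,p=snap('side','s2.png'); cv2.imwrite('pics/s2b.png',cv2.resize(im[180:384,40:300,::-1],None,fx=2.9,fy=2.9))
E
```

```text
t 3.15 pos [495.7 341.7  63.7] rot [3.138 0.007 0.267] w 39.5
shift [-146.1  663.7  -82.9]
roll 32.1
len 685.0
```

View pics/s2b.png

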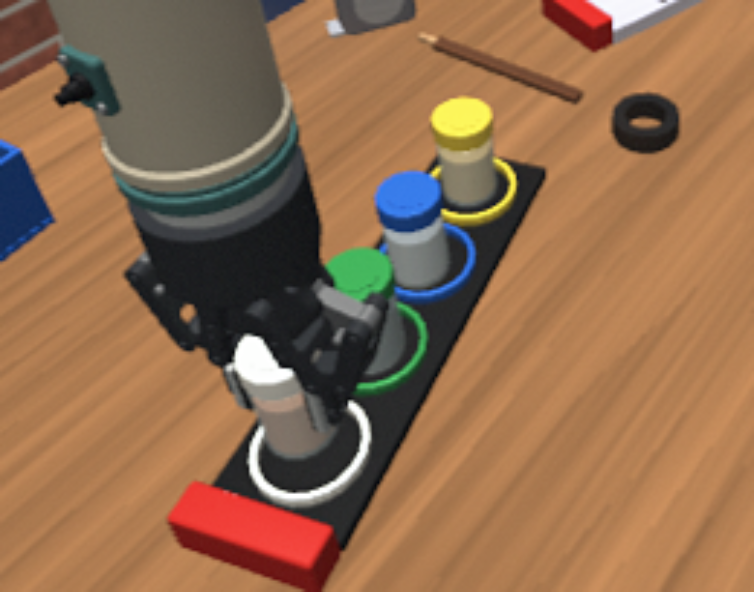

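>>> send_rows:
  commands:
    - [20, 0, 0, -30, 0]
    - [20, 0, 0, -65, 0]
    - [20, 0, 0, -100, 0]
    - [20, -8, 35, -120, 2]
    - [20, -15, 70, -120, 4]

```text
clock: 3.7
eef_pos: [502.9, 273.0, 189.8]
tool_rot: [-3.141, -0.004, 0.199]
force: [0.9, -0.8, -0.9]
width: 39.4
```

```bash
python3 go.py 540 -250 190 -.293
```

```text
t 3.7 pos [502.9 273.  189.8] rot [-3.141 -0.004  0.199] w 39.4
shift [-66.9 520.   -0.6]
roll 28.2
len 524.0
```

>>> send_rows:
  commands:
    - [20, -6, 47, 0, 3]
    - [20, -12, 94, 0, 6]
    - [20, -18, 140, 0, 9]
    - [20, -24, 186, 0, 11]
    - [20, -30, 232, 0, 13]

```text
clock: 4.2
eef_pos: [519.5, 37.9, 190.4]
tool_rot: [-3.14, -0.005, -0.029]
force: [1.8, -0.4, -1.7]
width: 39.4
```

```bash
python3 go.py 545 -250 250 -.293
```

```text
t 4.2 pos [519.5  37.9 190.4] rot [-3.14  -0.005 -0.029] w 39.4
shift [ 34.3 286.9 -59.8]
roll 15.1
len 295.0
```

>>> send_rows:
  commands:
    - [20, 6, 47, -10, 3]
    - [20, 12, 94, -20, 6]
    - [20, 18, 141, -30, 9]
    - [20, 24, 188, -40, 12]
    - [20, 29, 235, -50, 15]

```text
clock: 4.7
eef_pos: [541.4, -199.8, 241.5]
tool_rot: [-3.139, -0.006, -0.293]
force: [1.6, 0.6, -0.8]
width: 39.8
```

>>> send_rows:
  commands:
    - [20, 0, 20, 0, 0]
    - [20, 0, 20, 0, 0]
    - [20, 0, 20, 0, 0]

```text
clock: 5.0
eef_pos: [535.3, -218.8, 241.7]
tool_rot: [-3.138, -0.006, -0.294]
force: [-0.4, 1.3, -1.4]
width: 39.7
```

```bash
python3 go.py 530.5 -336.6 150 -.293
python3 - <<'E'
from h import *
import json
im,p=snap('wrist','w2.png'); json.dump({k:np.array(v).tolist() for k,v in p.items()},open('w2.json','w'))
cv2.imwrite('pics/w2b.png',cv2.resize(im[:,:,::-1],(800,600),interpolation=cv2.INTER_CUBIC))
E
```

```text
t 5.0 pos [ 535.3 -218.8  241.7] rot [-3.138 -0.006 -0.294] w 39.7
shift [ 29.  114.5  91.4]
roll -0.1
len 149.0
```

View pics/w2b.png

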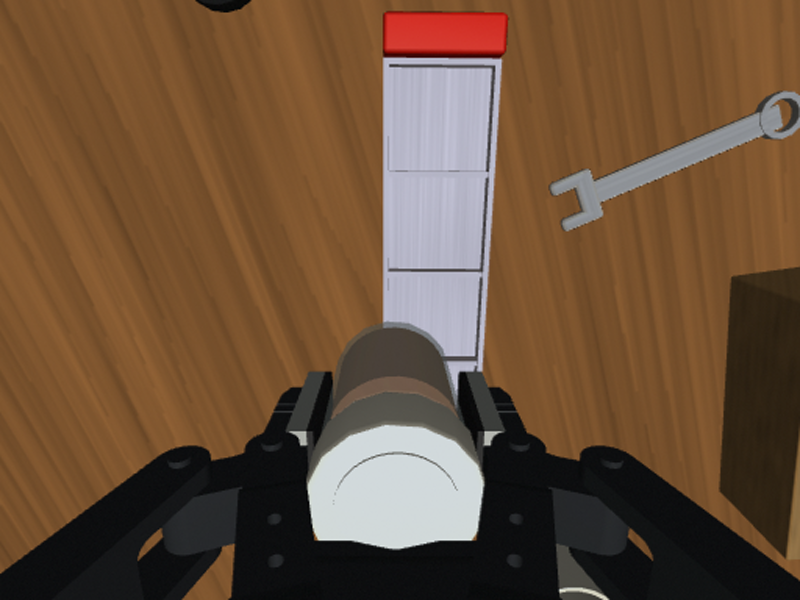

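Run:
```python
from h import *
import json
from scipy.optimize import least_squares
p=json.load(open('w2.json'));k=1.5625
f=lambda uv,z: ray(p,(uv[0]+.5)/k-.5,(uv[1]+.5)/k-.5,z)[:2]
obs=[((384,57),-39,146,16),((502,57),39,146,16),((389,171),-35,72,16),((489,171),35,72,16),((484,372),39,None,16),((383.5,310),-39,None,16),((386,269),-37,0,16),((484,270),37,0,16),((480,357),37,-72,16),((384,13),-39,170,30),((507,14),39,170,30)]
def R(q):
    c,s=np.cos(q[2]),np.sin(q[2]);r=[]
    for uv,x,y,z in obs:
        d=f(uv,z)-q[:2]; l=[c*d[0]+s*d[1],-s*d[0]+c*d[1]]
        r+=[l[0]-x, 0 if y is None else l[1]-y]
    return np.array(r)
o=least_squares(R,[560,-233,-.29],loss='soft_l1'); q=o.x; print(q.round(3)); print(R(q).reshape(-1,2).round(1).tolist())
for y in (108,36,-36,-108): print(y,(q[0]-np.sin(q[2])*y).round(1),(q[1]+np.cos(q[2])*y).round(1))
```

```text
[ 5.64563e+02 -2.37010e+02 -3.00000e-01]
[[0.7, -1.6], [0.1, -1.1], [0.1, 0.3], [-0.1, 0.6], [1.3, 0.0], [0.1, 0.0], [-0.0, 2.3], [-1.5, 1.7], [-0.6, 4.1], [0.9, -3.4], [-1.3, -3.5]]
108 596.5 -133.8
36 575.2 -202.6
-36 553.9 -271.4
-108 532.6 -340.2
```

```bash
python3 go.py 532 -338.5 100 -.297
```

```text
t 5.05 pos [ 535.7 -217.5  241.5] rot [-3.137 -0.005 -0.292] w 39.9
shift [ 30.5 117.5 141.2]
roll 0.3
len 186.0
```

>>> send_rows:
  commands:
    - [20, 12, 45, 0, 0]
    - [20, 24, 85, 20, 0]
    - [20, 30, 117, 60, 0]
    - [20, 30, 117, 100, 0]
    - [20, 30, 117, 141, 0]

```text
clock: 5.55
eef_pos: [532.2, -337.3, 98.9]
tool_rot: [-3.137, -0.006, -0.292]
force: [0.2, -0.4, -1.2]
width: 39.2
```

```bash
python3 go.py 532 -338.5 45 -.297
```

```text
t 5.55 pos [ 532.2 -337.3   98.9] rot [-3.137 -0.006 -0.292] w 39.2
shift [-0.1  1.4 53.9]
roll 0.3
len 54.0
```

>>> send_rows:
  commands:
    - [20, 0, 1, 25, 0]
    - [20, 0, 1, 42, 0]
    - [20, 0, 1, 50, 0]
    - [20, 0, 1, 54, 0]
    - [20, 0, 1, 54, 0]

```text
clock: 6.05
eef_pos: [532.9, -337.4, 45.2]
tool_rot: [-3.136, -0.007, -0.291]
force: [0.6, 1.1, -0.9]
width: 39.8
```

Run:
```python
from h import *
im,p=snap('side','s3.png'); cv2.imwrite('pics/s3b.png',cv2.resize(im[90:210,210:360,::-1],None,fx=5,fy=5,interpolation=cv2.INTER_CUBIC))
```

```text
(no output)
```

View pics/s3b.png

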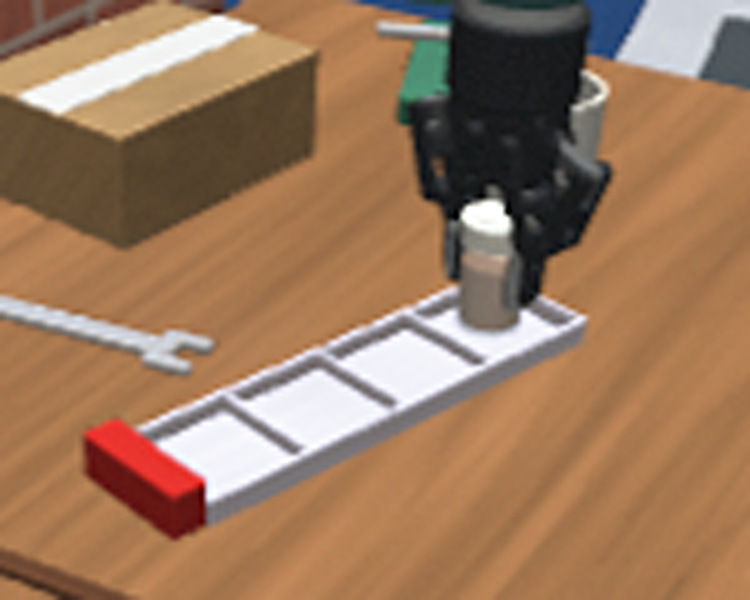

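The white jar (488,265 in the crop) is hovering over the middle of the last compartment. Lowering slowly.

>>> send_rows:
  commands:
    - [20, 0, 1, 3, 0]
    - [20, 0, 1, 5, 0]
    - [20, 0, 1, 6, 0]
    - [20, 0, 1, 7, 0]
    - [20, 0, 1, 7, 0]

```text
clock: 6.6
eef_pos: [532.8, -338.8, 38.6]
tool_rot: [-3.137, -0.007, -0.291]
force: [-0.5, -0.6, -0.8]
width: 39.6
```

>>> send_rows:
  commands:
    - [20, 0, 0, 1, 0]
    - [20, 0, 0, 1, 0]

```text
clock: 6.8
eef_pos: [532.7, -338.8, 37.5]
tool_rot: [-3.137, -0.007, -0.291]
force: [0.0, -0.4, -0.7]
width: 39.9
```

>>> send_rows:
  commands:
    - [20, 0, 0, 1, 0]
    - [20, 0, 0, 1, 0]

```text
clock: 7.0
eef_pos: [532.8, -338.8, 37.4]
tool_rot: [-3.137, -0.007, -0.291]
force: [-1.4, 1.7, 4.3]
width: 39.4
```

>>> send_rows:
  commands:
    - [20, 0, 0, 1, 0]
    - [20, 0, 0, 1, 0]

```text
clock: 7.2
eef_pos: [532.8, -338.7, 37.3]
tool_rot: [-3.137, -0.007, -0.291]
force: [-1.7, 1.4, 6.2]
width: 39.6
```

>>> send_rows:
  commands:
    - [46, 0, 0, 0, 0]
    - [60, 0, 0, 0, 0]
    - [75, 0, 0, 0, 0]
    - [80, 0, 0, 0, 0]
    - [80, 0, 0, 0, 0]

```text
clock: 7.7
eef_pos: [532.7, -338.8, 37.2]
tool_rot: [-3.137, -0.007, -0.291]
force: [0.3, -0.2, -0.0]
width: 80.1
```

>>> send_rows:
  commands:
    - [80, 0, 0, -20, 0]
    - [80, 0, 0, -60, 0]
    - [80, 0, 0, -105, 0]
    - [80, 0, 0, -145, 0]
    - [80, 0, 0, -145, 0]

```text
clock: 8.2
eef_pos: [534.8, -341.4, 188.4]
tool_rot: [-3.14, -0.019, -0.291]
force: [-0.2, -0.5, -0.5]
width: 80.1
```

```bash
python3 go.py 514 274 180 .264
python3 - <<'E'
from h import *
im,p=snap('side','s4.png'); cv2.imwrite('pics/s4b.png',cv2.resize(im[90:210,210:360,::-1],None,fx=5,fy=5,interpolation=cv2.INTER_CUBIC))
im,p=snap('wrist','w4.png')
E
```

```text
t 8.2 pos [ 534.8 -341.4  188.4] rot [-3.14  -0.019 -0.291] w 80.1
shift [-196.8 -583.5    5.9]
roll -31.8
len 616.0
```

View pics/s4b.png

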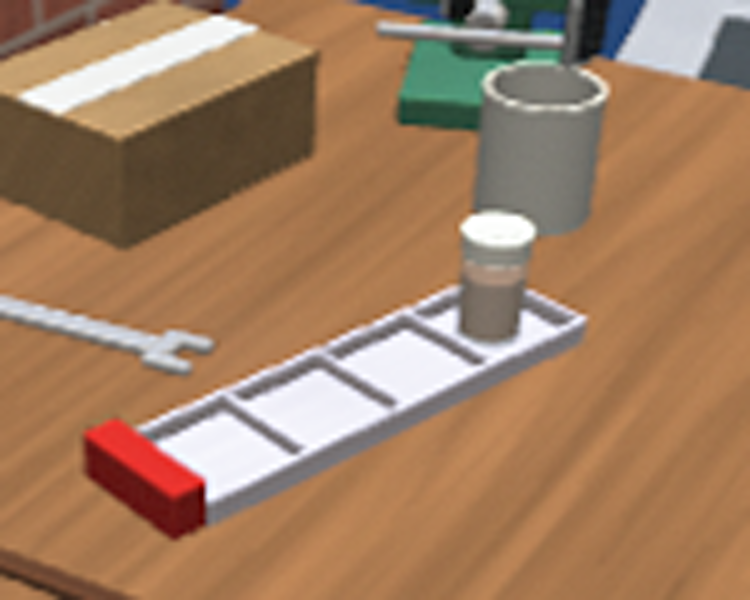

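View pics/w4.png

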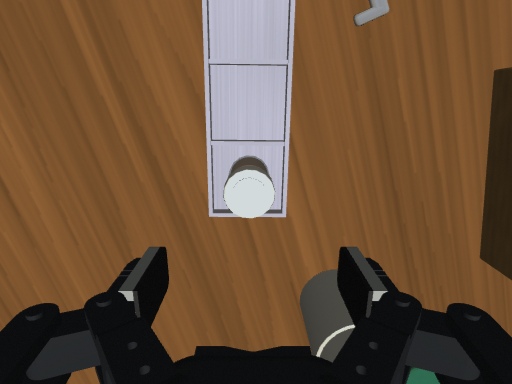

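The white jar stands upright and released in the last compartment, with its lid at (249,194) in the wrist view. Next is green.

>>> send_rows:
  commands:
    - [80, -16, -45, 0, -3]
    - [80, -32, -90, 0, -6]
    - [80, -48, -136, 0, -9]
    - [80, -64, -182, 0, -12]
    - [80, -80, -228, 0, -15]

```text
clock: 8.8
eef_pos: [519.1, -95.9, 181.9]
tool_rot: [-3.139, -0.007, -0.027]
force: [1.2, -0.1, 0.4]
width: 80.1
```

```bash
python3 go.py 514 274 180 .264
```

```text
t 8.8 pos [519.1 -95.9 181.9] rot [-3.139 -0.007 -0.027] w 80.1
shift [ -15.3 -369.6    2.7]
roll -16.7
len 370.0
```

>>> send_rows:
  commands:
    - [80, -3, -47, 0, -3]
    - [80, -5, -94, 0, -6]
    - [80, -7, -141, 0, -9]
    - [80, -9, -188, 0, -12]
    - [80, -11, -235, 0, -15]

```text
clock: 9.3
eef_pos: [513.1, 140.9, 180.8]
tool_rot: [-3.141, -0.004, 0.237]
force: [0.3, -0.4, -0.8]
width: 80.1
```

```bash
python3 go.py 514 274 130 .264
```

```text
t 9.3 pos [513.1 140.9 180.8] rot [-3.141 -0.004  0.237] w 80.1
shift [  31.9 -129.1   51. ]
roll -1.6
len 142.0
```

>>> send_rows:
  commands:
    - [85, 11, -45, 0, -1.6]
    - [85, 22, -90, 0, -1.6]
    - [85, 32, -129, 10, -1.6]
    - [85, 32, -129, 45, -1.6]
    - [85, 32, -129, 51, -1.6]

```text
clock: 9.8
eef_pos: [510.2, 273.6, 125.2]
tool_rot: [3.14, 0.005, 0.268]
force: [-0.7, -0.8, -1.1]
width: 85.0
```

```bash
python3 go.py 514 274 42 .264
```

```text
t 9.8 pos [510.2 273.6 125.2] rot [3.14  0.005 0.268] w 85.0
shift [ 4.2  0.4 83.2]
roll 0.2
len 83.0
```

>>> send_rows:
  commands:
    - [85, 4, 0, 30, 0]
    - [85, 4, 0, 60, 0]
    - [85, 4, 0, 83, 0]
    - [85, 4, 0, 83, 0]
    - [85, 4, 0, 83, 0]

```text
clock: 10.3
eef_pos: [513.7, 273.0, 42.1]
tool_rot: [3.139, 0.007, 0.266]
force: [-0.2, -0.2, 1.3]
width: 84.8
```

>>> send_rows:
  commands:
    - [20, 0, 0, 0, 0]
    - [20, 0, 0, 0, 0]
    - [20, 0, 0, 0, 0]
    - [20, 0, 0, 0, 0]
    - [20, 0, 0, 0, 0]

```text
clock: 10.8
eef_pos: [513.6, 273.0, 43.3]
tool_rot: [3.139, 0.007, 0.266]
force: [-1.7, -1.9, 6.6]
width: 39.7
```

>>> send_rows:
  commands:
    - [20, 0, 0, 0, 0]
    - [20, 0, 0, 0, 0]
    - [20, 0, 0, -5, 0]
    - [20, 0, 0, -20, 0]
    - [20, 0, 0, -45, 0]

```text
clock: 11.3
eef_pos: [512.9, 272.7, 88.3]
tool_rot: [3.138, 0.01, 0.266]
force: [-0.5, 0.6, -1.6]
width: 39.3
```

```bash
python3 go.py 553 -270 180 -.297
python3 - <<'E'
from h import *
im,p=snap('side','s5.png'); cv2.imwrite('pics/s5b.png',cv2.resize(im[150:384,40:300,::-1],None,fx=2.5,fy=2.5))
E
```

```text
t 11.3 pos [512.9 272.7  88.3] rot [3.138 0.01  0.266] w 39.3
shift [-105.   534.4  -88.9]
roll 32.3
len 552.0
```

View pics/s5b.png

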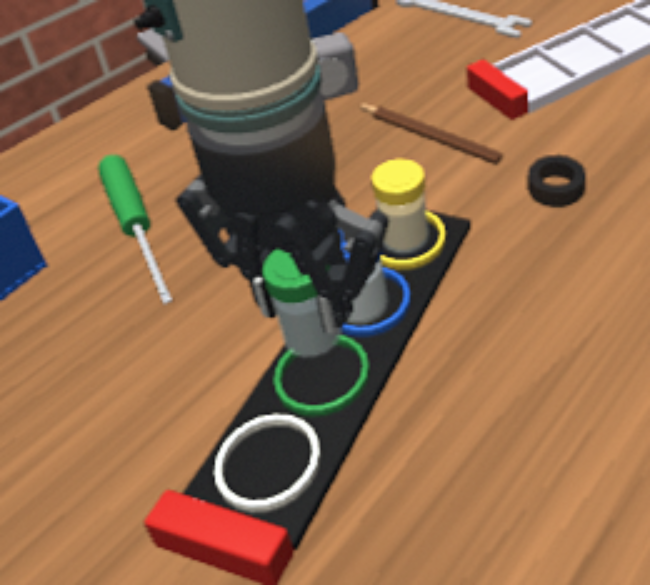

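The green jar is held clear of its ring, upright.

>>> send_rows:
  commands:
    - [20, 0, 0, -40, 0]
    - [20, 0, 5, -80, 0]
    - [20, -6, 30, -100, 2]
    - [20, -14, 72, -100, 5]
    - [20, -23, 118, -100, 8]

```text
clock: 11.85
eef_pos: [525.2, 154.8, 195.3]
tool_rot: [3.141, -0.002, 0.128]
force: [0.3, -1.3, -2.4]
width: 39.5
```

```bash
python3 go.py 553 -270 180 -.297
```

```text
t 11.85 pos [525.2 154.8 195.3] rot [ 3.141e+00 -2.000e-03  1.280e-01] w 39.5
shift [-26.5 424.9  15.4]
roll 24.3
len 426.0
```

>>> send_rows:
  commands:
    - [20, -3, 47, 0, 3]
    - [20, -6, 94, 0, 6]
    - [20, -9, 141, 0, 9]
    - [20, -12, 188, 0, 12]
    - [20, -15, 235, 0, 15]

```text
clock: 12.35
eef_pos: [540.3, -82.1, 196.4]
tool_rot: [-3.141, -0.004, -0.136]
force: [1.7, -0.7, -2.0]
width: 39.4
```

```bash
python3 go.py 553 -270 150 -.297
```

```text
t 12.35 pos [540.3 -82.1 196.4] rot [-3.141 -0.004 -0.136] w 39.4
shift [ 38.  184.5  46.5]
roll 9.2
len 194.0
```

>>> send_rows:
  commands:
    - [20, 10, 47, 0, 3]
    - [20, 20, 94, 0, 6]
    - [20, 30, 141, 0, 9]
    - [20, 38, 178, 10, 9.2]
    - [20, 38, 184, 46, 9.2]

```text
clock: 12.85
eef_pos: [555.2, -278.8, 154.5]
tool_rot: [3.137, -0.016, -0.305]
force: [-0.2, -0.6, -1.9]
width: 39.7
```

```bash
python3 go.py 553 -270 45 -.297
```

```text
t 12.85 pos [ 555.2 -278.8  154.5] rot [ 3.137 -0.016 -0.305] w 39.7
shift [ -6.4  -8.3 109.4]
roll -0.4
len 110.0
```

>>> send_rows:
  commands:
    - [20, -5, -8, 10, 0]
    - [20, -5, -8, 35, 0]
    - [20, -5, -8, 65, 0]
    - [20, -5, -8, 90, 0]
    - [20, -5, -8, 100, 0]

```text
clock: 13.35
eef_pos: [552.9, -269.9, 52.8]
tool_rot: [3.137, -0.012, -0.305]
force: [-0.5, 0.2, -1.3]
width: 39.4
```

```bash
python3 go.py 553 -270 39 -.297
```

```text
t 13.35 pos [ 552.9 -269.9   52.8] rot [ 3.137 -0.012 -0.305] w 39.4
shift [-0.1  0.  13.8]
roll -0.4
len 14.0
```

>>> send_rows:
  commands:
    - [20, 0, 0, 6, 0]
    - [20, 0, 0, 10, 0]
    - [20, 0, 0, 12, 0]
    - [20, 0, 0, 14, 0]
    - [20, 0, 0, 14, 0]

```text
clock: 13.85
eef_pos: [553.4, -270.1, 39.3]
tool_rot: [3.137, -0.013, -0.305]
force: [0.5, 0.0, -1.6]
width: 39.7
```

>>> send_rows:
  commands:
    - [20, 0, 0, 1, 0]
    - [20, 0, 0, 1, 0]
    - [20, 0, 0, 2, 0]
    - [20, 0, 0, 2, 0]

```text
clock: 14.25
eef_pos: [553.4, -270.1, 37.3]
tool_rot: [3.137, -0.013, -0.305]
force: [-0.2, 0.1, -1.6]
width: 39.6
```

>>> send_rows:
  commands:
    - [20, 0, 0, 1, 0]
    - [20, 0, 0, 1, 0]

```text
clock: 14.45
eef_pos: [553.4, -270.2, 37.1]
tool_rot: [3.137, -0.013, -0.305]
force: [-1.1, -0.0, 5.2]
width: 39.7
```

>>> send_rows:
  commands:
    - [20, 0, 0, 1, 0]
    - [20, 0, 0, 1, 0]

```text
clock: 14.65
eef_pos: [553.4, -270.2, 37.1]
tool_rot: [3.137, -0.013, -0.305]
force: [-1.7, 0.8, 6.5]
width: 39.7
```

Contact. Release and rise.

>>> send_rows:
  commands:
    - [46, 0, 0, 0, 0]
    - [60, 0, 0, 0, 0]
    - [75, 0, 0, 0, 0]
    - [80, 0, 0, 0, 0]
    - [80, 0, 0, 0, 0]

```text
clock: 15.15
eef_pos: [553.4, -270.2, 37.0]
tool_rot: [3.137, -0.013, -0.305]
force: [-0.6, -0.1, 0.5]
width: 79.8
```

>>> send_rows:
  commands:
    - [80, 0, 0, -20, 0]
    - [80, 0, 0, -60, 0]
    - [80, 0, 0, -105, 0]
    - [80, 0, 0, -140, 0]
    - [80, 0, 0, -140, 0]

```text
clock: 15.65
eef_pos: [554.9, -270.7, 182.3]
tool_rot: [3.136, -0.024, -0.305]
force: [0.7, 0.2, -0.7]
width: 80.3
```

```bash
python3 go.py 534 208 180 .264
python3 - <<'E'
from h import *
im,p=snap('wrist','w5.png')
E
```

```text
t 15.65 pos [ 554.9 -270.7  182.3] rot [ 3.136 -0.024 -0.305] w 80.3
shift [-163.7 -450.3   -4. ]
roll -32.6
len 479.0
```

View pics/w5.png

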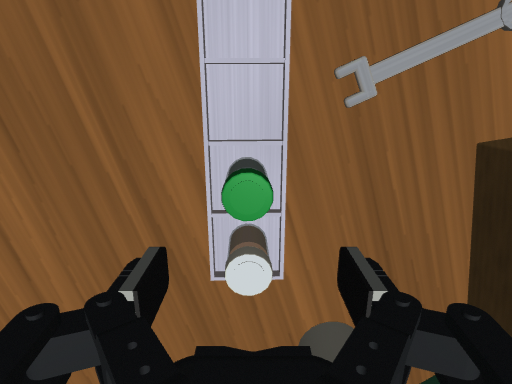

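The green jar (247,196) is in the third compartment, with white (248,274) behind it. Both are upright and centred across the tray. Now blue.

>>> send_rows:
  commands:
    - [80, -16, -45, 0, -3]
    - [80, -32, -90, 0, -6]
    - [80, -48, -135, 0, -9]
    - [80, -64, -180, 0, -12]
    - [80, -80, -225, 0, -15]

```text
clock: 16.2
eef_pos: [543.3, -29.4, 175.6]
tool_rot: [3.132, -0.014, -0.041]
force: [1.1, -0.4, 0.0]
width: 80.2
```

```bash
python3 go.py 534 208 180 .264
```

```text
t 16.2 pos [543.3 -29.4 175.6] rot [ 3.132 -0.014 -0.041] w 80.2
shift [ -19.  -236.7   -6.9]
roll -17.5
len 238.0
```

>>> send_rows:
  commands:
    - [85, -4, -45, -5, -4]
    - [85, -8, -90, -7, -8]
    - [85, -12, -140, -7, -12]
    - [85, -15, -185, -7, -16]
    - [85, -19, -225, -7, -17.5]

```text
clock: 16.7
eef_pos: [532.2, 198.8, 178.7]
tool_rot: [3.129, -0.009, 0.268]
force: [1.9, -0.2, 0.3]
width: 85.1
```

```bash
python3 go.py 534 208 130 .264
```

```text
t 16.7 pos [532.2 198.8 178.7] rot [ 3.129 -0.009  0.268] w 85.1
shift [ 3.7 -9.1 48.7]
roll 0.2
len 50.0
```

>>> send_rows:
  commands:
    - [85, 3, -9, 15, 0]
    - [85, 3, -9, 40, 0]
    - [85, 3, -9, 49, 0]
    - [85, 3, -9, 49, 0]

```text
clock: 17.1
eef_pos: [531.8, 206.0, 127.2]
tool_rot: [3.127, -0.003, 0.267]
force: [0.3, -0.5, 0.3]
width: 84.7
```

```bash
python3 go.py 534 208 42 .264
```

```text
t 17.1 pos [531.8 206.  127.2] rot [ 3.127e+00 -3.000e-03  2.670e-01] w 84.7
shift [ 2.4 -2.6 85.2]
roll 0.1
len 85.0
```

>>> send_rows:
  commands:
    - [85, 2, -3, 30, 0]
    - [85, 2, -3, 60, 0]
    - [85, 2, -3, 85, 0]
    - [85, 2, -3, 85, 0]
    - [85, 2, -3, 85, 0]

```text
clock: 17.6
eef_pos: [534.0, 207.6, 42.8]
tool_rot: [3.127, -0.003, 0.265]
force: [-0.1, 0.2, 0.4]
width: 84.9
```

>>> send_rows:
  commands:
    - [20, 0, 0, 0, 0]
    - [20, 0, 0, 0, 0]
    - [20, 0, 0, 0, 0]
    - [20, 0, 0, 0, 0]
    - [20, 0, 0, 0, 0]

```text
clock: 18.1
eef_pos: [534.2, 207.7, 44.1]
tool_rot: [3.127, -0.004, 0.265]
force: [-1.6, -0.6, 6.5]
width: 39.9
```

>>> send_rows:
  commands:
    - [20, 0, 0, 0, 0]
    - [20, 0, 0, 0, 0]
    - [20, 0, 0, -5, 0]
    - [20, 0, 0, -20, 0]
    - [20, 0, 0, -45, 0]

```text
clock: 18.6
eef_pos: [532.8, 207.9, 89.0]
tool_rot: [3.127, -0.001, 0.265]
force: [0.3, 0.0, -1.4]
width: 39.8
```

```bash
python3 go.py 574.5 -201.5 190 -.297
python3 - <<'E'
from h import *
im,p=snap('side','s6.png'); cv2.imwrite('pics/s6b.png',cv2.resize(im[150:384,40:300,::-1],None,fx=2.5,fy=2.5))
E
```

```text
t 18.6 pos [532.8 207.9  89. ] rot [ 3.127e+00 -1.000e-03  2.650e-01] w 39.8
shift [-67.  407.5 -94.9]
roll 32.2
len 424.0
```

View pics/s6b.png

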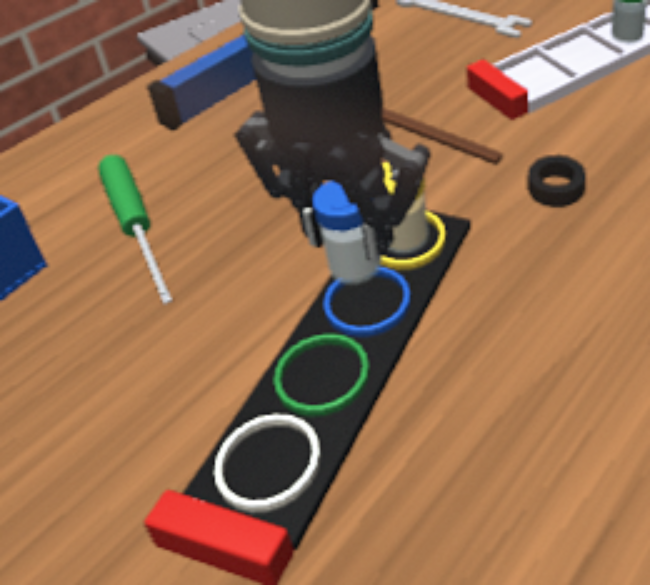

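The blue jar is held upright above its ring, and yellow is undisturbed.

>>> send_rows:
  commands:
    - [20, 0, 0, -40, 0]
    - [20, 0, 3, -80, 0]
    - [20, -5, 30, -100, 3]
    - [20, -12, 72, -100, 7]
    - [20, -19, 118, -100, 11]

```text
clock: 19.15
eef_pos: [547.5, 91.6, 197.3]
tool_rot: [3.131, -0.015, 0.074]
force: [1.6, -0.9, -1.0]
width: 39.7
```

```bash
python3 go.py 574.5 -201.5 190 -.297
```

```text
t 19.15 pos [547.5  91.6 197.3] rot [ 3.131 -0.015  0.074] w 39.7
shift [  5.3 294.2  10.5]
roll 21.2
len 294.0
```

>>> send_rows:
  commands:
    - [20, 1, 47, 0, 4]
    - [20, 2, 94, 0, 8]
    - [20, 3, 141, 0, 12]
    - [20, 4, 188, 0, 16]
    - [20, 5, 233, 0, 20]

```text
clock: 19.65
eef_pos: [569.5, -142.6, 200.9]
tool_rot: [3.137, -0.019, -0.279]
force: [0.6, -1.1, -2.0]
width: 39.9
```

```bash
python3 go.py 574.5 -201.5 150 -.297
```

```text
t 19.65 pos [ 569.5 -142.6  200.9] rot [ 3.137 -0.019 -0.279] w 39.9
shift [20.1 55.  51.5]
roll 1.0
len 78.0
```

>>> send_rows:
  commands:
    - [20, 12, 32, 0, 1]
    - [20, 20, 52, 5, 1]
    - [20, 20, 55, 25, 1]
    - [20, 20, 55, 45, 1]
    - [20, 20, 55, 51, 1]

```text
clock: 20.15
eef_pos: [573.1, -201.2, 149.3]
tool_rot: [3.138, -0.016, -0.297]
force: [-0.3, -0.3, -0.6]
width: 40.0
```

```bash
python3 go.py 574.5 -201.5 50 -.297
```

```text
t 20.15 pos [ 573.1 -201.2  149.3] rot [ 3.138 -0.016 -0.297] w 40.0
shift [-0.1 -0.5 99.3]
roll 0.0
len 99.0
```

>>> send_rows:
  commands:
    - [20, 0, 0, 30, 0]
    - [20, 0, 0, 60, 0]
    - [20, 0, 0, 85, 0]
    - [20, 0, 0, 95, 0]
    - [20, 0, 0, 99, 0]

```text
clock: 20.65
eef_pos: [574.5, -201.6, 50.2]
tool_rot: [3.138, -0.015, -0.296]
force: [0.3, -0.6, -1.6]
width: 39.7
```

```bash
python3 go.py 574.5 -201.5 39.5 -.297
```

```text
t 20.65 pos [ 574.5 -201.6   50.2] rot [ 3.138 -0.015 -0.296] w 39.7
shift [-0.2 -0.2 10.7]
roll 0.0
len 11.0
```

>>> send_rows:
  commands:
    - [20, 0, 0, 4, 0]
    - [20, 0, 0, 7, 0]
    - [20, 0, 0, 9, 0]
    - [20, 0, 0, 11, 0]
    - [20, 0, 0, 11, 0]

```text
clock: 21.15
eef_pos: [574.7, -201.7, 39.3]
tool_rot: [3.138, -0.015, -0.296]
force: [0.5, -0.0, -1.8]
width: 40.2
```

>>> send_rows:
  commands:
    - [20, 0, 0, 1, 0]
    - [20, 0, 0, 1, 0]
    - [20, 0, 0, 2, 0]
    - [20, 0, 0, 2, 0]

```text
clock: 21.55
eef_pos: [574.8, -201.7, 38.0]
tool_rot: [3.138, -0.016, -0.296]
force: [-1.8, 1.0, 5.7]
width: 39.7
```

>>> send_rows:
  commands:
    - [46, 0, 0, 0, 0]
    - [60, 0, 0, 0, 0]
    - [75, 0, 0, 0, 0]
    - [80, 0, 0, 0, 0]
    - [80, 0, 0, 0, 0]

```text
clock: 22.05
eef_pos: [574.8, -201.7, 37.9]
tool_rot: [3.138, -0.016, -0.296]
force: [0.6, 1.0, 0.5]
width: 80.2
```

>>> send_rows:
  commands:
    - [80, 0, 0, -20, 0]
    - [80, 0, 0, -60, 0]
    - [80, 0, 0, -105, 0]
    - [80, 0, 0, -140, 0]
    - [80, 0, 0, -140, 0]

```text
clock: 22.55
eef_pos: [576.1, -201.9, 183.3]
tool_rot: [3.138, -0.026, -0.297]
force: [0.6, -0.2, -0.9]
width: 80.1
```

```bash
python3 go.py 553 132 180 .264
python3 - <<'E'
from h import *
im,p=snap('wrist','w6.png')
E
```

```text
t 22.55 pos [ 576.1 -201.9  183.3] rot [ 3.138 -0.026 -0.297] w 80.1
shift [-119.7 -312.6   -0.9]
roll -32.1
len 335.0
```

View pics/w6.png

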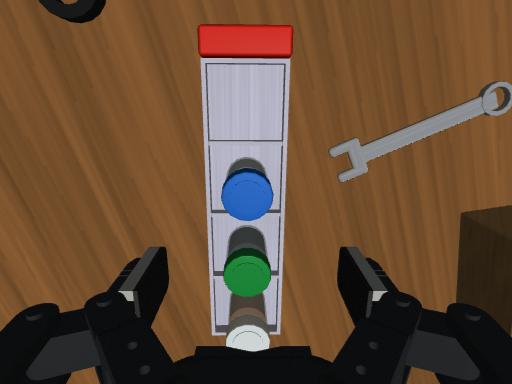

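Blue (247,195), green (247,272) and white are standing in compartments 2, 3 and 4. Now yellow.

>>> send_rows:
  commands:
    - [80, -16, -45, 0, -5]
    - [80, -32, -88, 0, -10]
    - [80, -48, -132, 0, -15]
    - [80, -64, -175, 0, -20]
    - [80, -80, -218, 0, -25]

```text
clock: 23.1
eef_pos: [560.4, 32.4, 176.7]
tool_rot: [3.13, -0.015, 0.144]
force: [0.2, 0.7, -1.4]
width: 79.7
```

```bash
python3 go.py 553 132 160 .264
```

```text
t 23.1 pos [560.4  32.4 176.7] rot [ 3.13  -0.015  0.144] w 79.7
shift [  6.7 -99.8  15.7]
roll -6.9
len 101.0
```

>>> send_rows:
  commands:
    - [85, 3, -45, 0, -4]
    - [85, 6, -85, 0, -7]
    - [85, 7, -100, 5, -7]
    - [85, 7, -100, 15, -7]
    - [85, 7, -100, 35, -7]

```text
clock: 23.6
eef_pos: [554.1, 130.5, 140.0]
tool_rot: [3.126, -0.014, 0.265]
force: [-0.4, -0.1, -0.4]
width: 84.9
```

```bash
python3 go.py 553 132 43 .264
```

```text
t 23.6 pos [554.1 130.5 140. ] rot [ 3.126 -0.014  0.265] w 84.9
shift [-2.  -3.2 96.9]
roll 0.0
len 97.0
```

>>> send_rows:
  commands:
    - [85, -2, -3, 30, 0]
    - [85, -2, -3, 65, 0]
    - [85, -2, -3, 97, 0]
    - [85, -2, -3, 97, 0]
    - [85, -2, -3, 97, 0]

```text
clock: 24.1
eef_pos: [552.6, 129.5, 42.2]
tool_rot: [3.125, -0.012, 0.262]
force: [0.7, -0.1, 0.3]
width: 85.2
```

>>> send_rows:
  commands:
    - [20, 0, 0, 0, 0]
    - [20, 0, 0, 0, 0]
    - [20, 0, 0, 0, 0]
    - [20, 0, 0, 0, 0]
    - [20, 0, 0, 0, 0]

```text
clock: 24.6
eef_pos: [553.1, 129.4, 43.6]
tool_rot: [3.125, -0.013, 0.262]
force: [-1.2, -0.3, 6.2]
width: 39.5
```

>>> send_rows:
  commands:
    - [20, 0, 0, 0, 0]
    - [20, 0, 0, 0, 0]
    - [20, 0, 0, -5, 0]
    - [20, 0, 0, -20, 0]
    - [20, 0, 0, -45, 0]

```text
clock: 25.1
eef_pos: [551.3, 129.7, 88.7]
tool_rot: [3.125, -0.01, 0.262]
force: [0.1, -0.5, -0.8]
width: 39.8
```

```bash
python3 go.py 595.5 -132.5 190 -.297
python3 - <<'E'
from h import *
im,p=snap('side','s7.png'); cv2.imwrite('pics/s7b.png',cv2.resize(im[110:320,100:360,::-1],None,fx=2.5,fy=2.5))
E
```

```text
t 25.1 pos [551.3 129.7  88.7] rot [ 3.125 -0.01   0.262] w 39.8
shift [-24.2 266.4 -97.1]
roll 32.0
len 285.0
```

View pics/s7b.png

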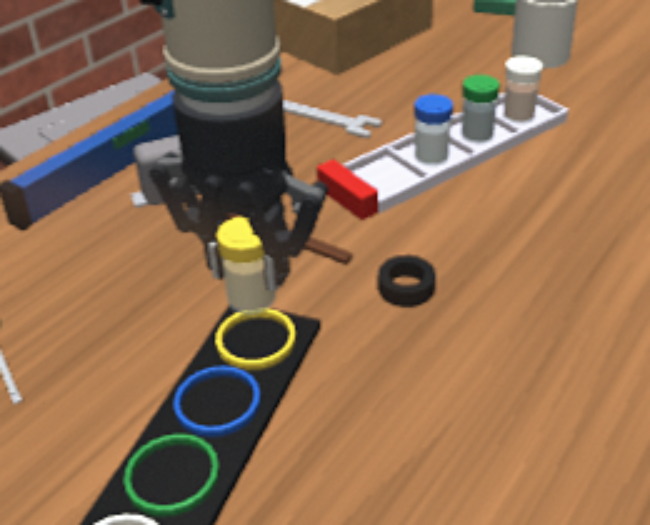

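The yellow jar is held upright. Moving to compartment 1.

>>> send_rows:
  commands:
    - [20, 0, 0, -40, 0]
    - [20, 0, 5, -80, 2]
    - [20, -4, 35, -100, 6]
    - [20, -8, 80, -100, 11]
    - [20, -12, 125, -100, 16]

```text
clock: 25.65
eef_pos: [573.5, 7.3, 197.5]
tool_rot: [3.131, -0.025, -0.019]
force: [0.1, -0.2, -0.9]
width: 39.8
```

```bash
python3 go.py 595 -134 190 -.297
```

```text
t 25.65 pos [573.5   7.3 197.5] rot [ 3.131 -0.025 -0.019] w 39.8
shift [ 24.  140.8   9.6]
roll 15.9
len 143.0
```

>>> send_rows:
  commands:
    - [20, 8, 45, 0, 5]
    - [20, 16, 90, 0, 10]
    - [20, 22, 125, 0, 15]
    - [20, 24, 140, 10, 16]
    - [20, 24, 140, 35, 16]

```text
clock: 26.15
eef_pos: [597.3, -137.3, 166.8]
tool_rot: [3.138, -0.034, -0.302]
force: [-0.2, 0.9, -1.5]
width: 39.4
```

```bash
python3 go.py 595 -134 50 -.297
```

```text
t 26.15 pos [ 597.3 -137.3  166.8] rot [ 3.138 -0.034 -0.302] w 39.4
shift [ -7.1  -2.9 116.6]
roll -0.3
len 117.0
```

>>> send_rows:
  commands:
    - [20, -7, -3, 30, 0]
    - [20, -7, -3, 60, 0]
    - [20, -7, -3, 90, 0]
    - [20, -7, -3, 110, 0]
    - [20, -7, -3, 116, 0]

```text
clock: 26.65
eef_pos: [593.4, -132.0, 48.3]
tool_rot: [3.139, -0.029, -0.3]
force: [-0.4, 1.4, -0.6]
width: 39.5
```

```bash
python3 go.py 595 -134 39.5 -.297
python3 - <<'E'
from h import *
im,p=snap('side','s8.png'); cv2.imwrite('pics/s8b.png',cv2.resize(im[90:210,210:360,::-1],None,fx=5,fy=5,interpolation=cv2.INTER_CUBIC))
E
```

```text
t 26.65 pos [ 593.4 -132.    48.3] rot [ 3.139 -0.029 -0.3  ] w 39.5
shift [1.8 1.4 8.9]
roll -0.2
len 9.0
```

View pics/s8b.png

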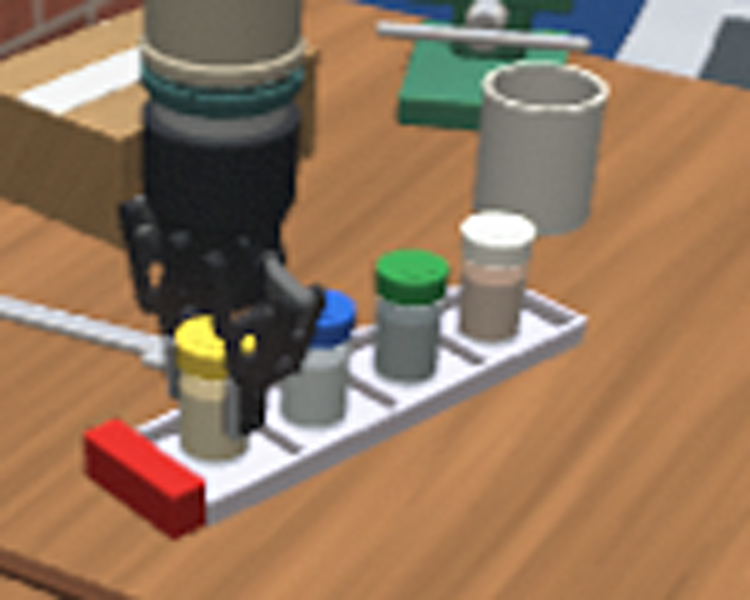

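The yellow jar (212,420 in the crop) is just above compartment 1, between the post and blue. Lowering slowly.

>>> send_rows:
  commands:
    - [20, 2, 1, 4, 0]
    - [20, 2, 1, 6, 0]
    - [20, 2, 1, 8, 0]
    - [20, 2, 1, 9, 0]
    - [20, 2, 1, 9, 0]

```text
clock: 27.2
eef_pos: [595.9, -134.0, 40.1]
tool_rot: [3.139, -0.03, -0.3]
force: [-0.4, 0.1, -1.1]
width: 39.6
```

>>> send_rows:
  commands:
    - [20, 0, 0, 1, 0]
    - [20, 0, 0, 1, 0]
    - [20, 0, 0, 2, 0]
    - [20, 0, 0, 2, 0]

```text
clock: 27.6
eef_pos: [596.0, -134.0, 38.1]
tool_rot: [3.139, -0.031, -0.3]
force: [-0.4, -0.7, -0.7]
width: 39.6
```

>>> send_rows:
  commands:
    - [20, 0, 0, 1, 0]
    - [20, 0, 0, 1, 0]

```text
clock: 27.8
eef_pos: [596.1, -134.0, 38.0]
tool_rot: [3.139, -0.031, -0.3]
force: [-2.0, 0.1, 6.2]
width: 39.6
```

>>> send_rows:
  commands:
    - [20, 0, 0, 1, 0]
    - [20, 0, 0, 1, 0]

```text
clock: 28.0
eef_pos: [596.1, -134.0, 38.0]
tool_rot: [3.139, -0.031, -0.3]
force: [-2.3, 0.9, 7.7]
width: 39.7
```

>>> send_rows:
  commands:
    - [46, 0, 0, 0, 0]
    - [60, 0, 0, 0, 0]
    - [75, 0, 0, 0, 0]
    - [80, 0, 0, 0, 0]
    - [80, 0, 0, 0, 0]

```text
clock: 28.5
eef_pos: [596.1, -134.0, 37.8]
tool_rot: [3.139, -0.031, -0.3]
force: [-0.4, -0.6, 0.4]
width: 79.8
```

>>> send_rows:
  commands:
    - [80, 0, 0, -20, 0]
    - [80, 0, 0, -60, 0]
    - [80, 0, 0, -105, 0]
    - [80, 0, 0, -150, 0]
    - [80, 0, 0, -190, 0]

```text
clock: 29.0
eef_pos: [590.7, -131.9, 229.9]
tool_rot: [3.139, -0.032, -0.3]
force: [1.1, 0.1, 1.3]
width: 79.9
```

```bash
python3 go.py 555 -200 280 -.297
```

```text
t 29.0 pos [ 590.7 -131.9  229.9] rot [ 3.139 -0.032 -0.3  ] w 79.9
shift [-12.3  75.8 -50.3]
roll -0.2
len 92.0
```

>>> send_rows:
  commands:
    - [80, -8, 30, -50, 0]
    - [80, -10, 70, -70, 0]
    - [80, -10, 90, -70, 0]
    - [80, -10, 90, -70, 0]
    - [80, -10, 90, -70, 0]

```text
clock: 29.5
eef_pos: [552.1, -214.0, 299.7]
tool_rot: [3.14, -0.031, -0.302]
force: [1.0, 1.4, -1.1]
width: 79.6
```

Run:
```python
from h import *
import json
im,p=snap('wrist','w7.png'); json.dump({k:np.array(v).tolist() for k,v in p.items()},open('w7.json','w'))
cv2.imwrite('pics/w7b.png',cv2.resize(im[:,:,::-1],(800,600),interpolation=cv2.INTER_CUBIC))
im,p=snap('scene','c7.png'); cv2.imwrite('pics/c7b.png',cv2.resize(im[160:280,80:250,::-1],None,fx=4,fy=4,interpolation=cv2.INTER_CUBIC))
```

```text
(no output)
```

View pics/w7b.png

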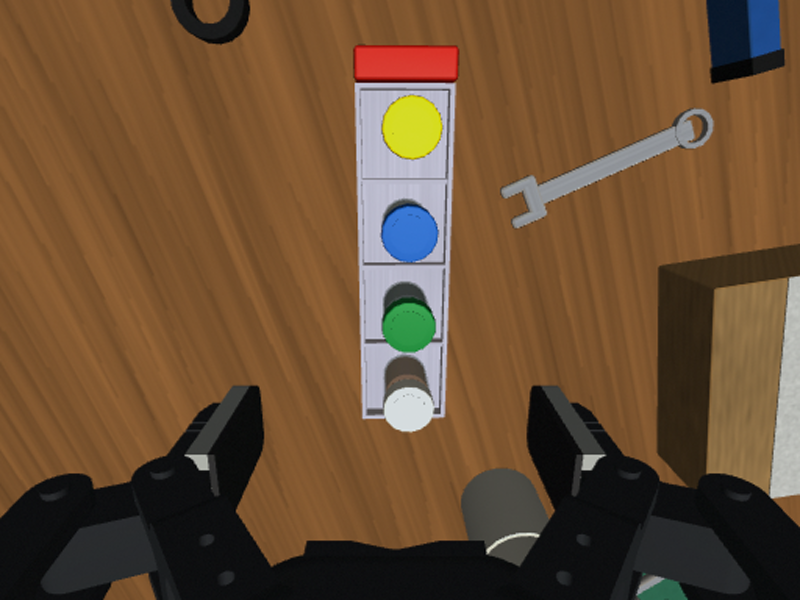

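View pics/c7b.png

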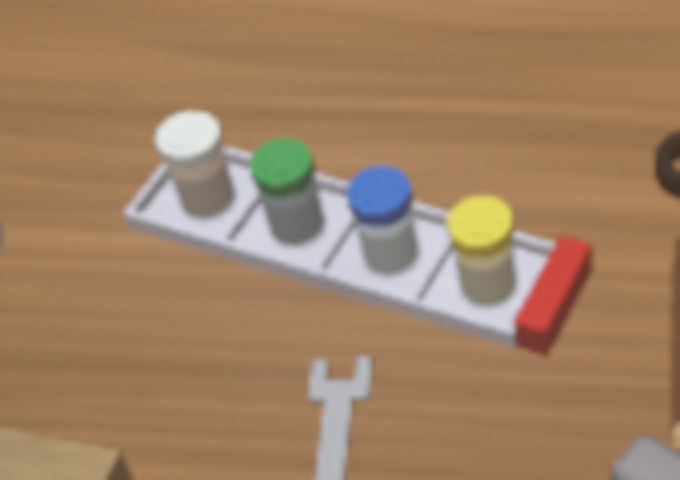

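All four lids are in the tray: yellow (412,127), blue (410,233), green (409,326), white (409,409). A numeric check in the tray frame:

Run:
```python
from h import *
import json
from scipy.optimize import least_squares
p=json.load(open('w7.json'));k=1.5625
f=lambda uv,z: ray(p,(uv[0]+.5)/k-.5,(uv[1]+.5)/k-.5,z)[:2]
obs=[((355,83),-39,146,16),((456,83),39,146,16),((360,179),-35,72,16),((449,180),35,72,16),((363,417),-39,-146,16),((445,417),39,-146,16)]
def L(q,d):
    c,s=np.cos(q[2]),np.sin(q[2]); d=d-q[:2]; return np.array([c*d[0]+s*d[1],-s*d[0]+c*d[1]])
R=lambda q: np.concatenate([L(q,f(uv,z))-[x,y] for uv,x,y,z in obs])
q=least_squares(R,[563,-235,-.3],loss='soft_l1').x; print(q.round(3),R(q).round(1))
for n,uv,t in [('yellow',(412,127),108),('blue',(410,233),36),('green',(409,325.5),-36),('white',(409,409),-108)]: print(n,L(q,f(uv,74)).round(1),t)
s=ctrl.read_state(); print(s['clock'],abs(s['qd']).max())
```

```text
[ 5.64375e+02 -2.38396e+02 -3.02000e-01] [-0.1 -0.9  0.  -0.7 -1.8  1.3  0.9  0.3  0.2  0.9  0.  -0.6]
yellow [  1.4 110.8] 108
blue [ 0.6 38.4] 36
green [  0.4 -32.7] -36
white [   1.  -104.6] -108
29.6 0.010729672718262752
```

```bash
python3 -c "
from cell import ctrl
print(ctrl.finish_job())"
```

```text
the job is handed in; nothing more can be done
None
```

All four jars are in the grey tray in reverse order, and I handed the job in at about 29.6 s of the 102 s allowed. Counted from the red post, the rack read white, green, blue, yellow. The tray now reads yellow, blue, green, white.

Each jar was lowered in steps of a few millimetres until it touched the floor (about 5–8 N), then released, and I raised the gripper clear.

- **Position:** in the last wrist picture the jars measured within about 1.5 mm of their compartment centres across the tray. Along it they were within about 3.5 mm; the limit is 18 mm.
- **Upright:** the last scene and wrist pictures show all four standing upright. I judged this by eye and did not measure the tilt.
- **Disagreements:** early position estimates from the scene and side cameras differed by up to about 9 mm, so I worked from the wrist camera. No check failed. The hand-in reported no verdict.

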